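# Shim the short foot of the hat-block stand

### The arm

A 7-joint arm with a two-finger parallel gripper is mounted at the origin on a cart in front of the work surface, level with it; the furniture and walls round the work are solid. World frame = base frame: x ahead of the robot, y to its left, z up, the work surface at z = 0. Lengths are in m, angles in rad, forces in N, time in s.
With the tool pointing down it reaches from about 0.35 to 0.9 m from the base axis. Payload 8.1 kg.
Tool frame: the origin (TCP) lies on the centre line of the jaws, within the pads' length; the fingertips stand 17 mm ahead of it and the grasp point (between the pads) lies 2 mm behind it; z points along the fingers, y is the direction in which the jaws open and shut (so a half turn about z gives the same grasp; the last joint's range is limited). The gripper opens to 92 mm and grips with 3 to 60 N. Pads are 19 mm wide; open, the fingers measure 130 mm over their backs; the gripper's body (75 mm by 190 mm) begins 47 mm behind the grasp point.
Start: joints at [-1.437, 0.434, 0.025, 1.573, -0.012, 1.134, -0.075], TCP at [0.147, 0.608, 0.244] pointing down, gripper open.
Joint ranges: [-2.62, 2.62], [-0.44, 2.09], [-1.27, 1.32], [0.08, 2.57], [-1.32, 4.46], [0.12, 2], [-2.74, 2.74]. Speed limits (rad/s): [2.22, 2.22, 3.01, 3.01, 3.14, 3.14, 3.14].

### API

Orientations are given as a rotation vector (axis times angle).
In Python, from cell import arm gives the robot as it stands.
- The arm moves only by the shell command python3 -m creep 'ROWS' [FORCE]. ROWS is JSON, a list that holds one entry, the list of rows, each a list of 7 numbers: the shift along the world's x, y, z in cm, then the turn, a rotation vector about the world's x, y, z in degrees, then the opening, from -1 (shut) to 1 (fully open), so that 0 is half open. In form: [[[tx, ty, tz, ax, ay, az, jaw], ...]]. A call has 1 to 5 rows; each row is the pose to reach, as a shift and turn from the pose commanded when the call began; what a row does not reach only later rows make up. A row lasts 1/10 s, in which the tool goes at most 50 mm and 8.59 degrees, less where a joint would pass 70% of its speed; a pose out of reach is approached as far as the arm can. A call with a gripper value outside its range is refused whole. The fingers move at their own pace and stop on an object; FORCE is the grip in N (left out, the last holds). Time passes only in rows, so rows that repeat a pose let the fingers close. It gives the time, the measured TCP pose, the force and the opening at its end, in the units of the state.
- arm.observe(): the state, without advancing time (a new reading comes with each control period).
- arm.get_image(name): name is "scene" or "top" or "wrist"; returns the picture (420x560x3 uint8, red, green, blue); there is no depth.
- arm.camera_model(name): a dict with "vfov" (degrees; the focal length in pixels is half the picture's height over the tangent of half this angle, whatever the lens; pixels are square), "cx", "cy" (the principal point, pixels), "cam_to_world" (4x4, takes a point from camera to world coordinates); the wrist camera has in their place "T_tool_cam" (4x4, takes a point from camera to tool coordinates, whose origin is the TCP and whose axes are the flange's). Camera axes: x right, y down, z forward; pixel columns grow to the right and rows downward; lengths in m; the calibration is good to about 2 mm. A picture is of the moment at which its call begins: read the wrist's pose just before it. camera_model takes no time and is no camera call.
- arm.sign_off(): hands the job in, once; it reports no verdict.
The state is a dict: "clock": time; "joints": joint angles; "dq": joint speeds; "joint_efforts": joint torques, N m; "position": TCP position; "ee_rot": TCP orientation; "force": force on the tool from outside, world axes, zero at the start; "ft_torque": the same for the moment, N m; "width": opening from 0.0 (shut) to 1.0 (fully open).
Only numpy, scipy, OpenCV 4.12 (cv2) and the standard library are available. Lean on these libraries where they do the work, as an engineer would, in place of code of your own. Each camera call takes 0.05 s, during which the arm holds its last target.

### The job

The hat-block stand rocks because its front right foot is too short. Slide the flat shim under that foot, fully home against the stop of the guide, then slide the tapered shim in on top of it, thin end first, until it is just snug; do not force anything. Let go, press down firmly on the rubber pad over that foot to check that the stand no longer rocks, and leave both shims in place and everything else alone.

Things in the scene. Friction and masses are not known exactly. Their poses are not given: they have to be found in the camera images.
- stand: hat-block stand with its fixed shim guide; origin on the bench under the middle of the 130 x 130 mm grey plate, +x away from the robot (the guide is entered along +x), +y to the left. Plate underside 30 mm, top 44 mm above the bench; feet 50 mm either side of the middle in x and y. Wooden hat block 94 mm wide, 16 mm behind and 16 mm left of the middle, top 114 mm above the bench
- press_pad (a point): middle of the top of the soft rubber pad (28 mm wide, 12 mm thick, gives 1 mm per 2 N, at most 8 mm) on the plate's front right corner, 56 mm above the bench, straight above the short foot. That foot, a steel disc of 20 mm diameter, hangs 10 to 16 mm above the bench with the stand at rest (the exact gap is not measured: feel for it)
- guide_home (a point): on the bench at the front face of the stop bar (5 mm high), on the guide's centre line, 22 mm behind the centre of the short foot: the flat shim's leading end belongs here. The axes are those of the stand
- guide_mouth (a point): on the bench at the open front end of the guide, on its centre line, 51 mm in front of guide_home. The two rails are 14 mm high and 34 mm apart inside, flared at the mouth; with the flares they are 60 mm wide outside
- packer: flat shim of pale wood, 120 x 30 x 6 mm, loose; origin in the middle of its underside, x along its length (both ends alike), z up. Either end may go in first; at home its origin is 60 mm in front of guide_home and its rear half sticks out of the guide
- wedge: tapered shim of pale wood, 105 x 30 mm, loose; origin in the middle of its underside, +x to the thin end. 2 mm thick there, 1.4 mm more per 10 mm over 57 mm, then 10 mm to the tail, where a grip stands upright (20 mm long, 14 wide, its top 42 mm above the underside). On top of the flat shim it becomes snug with its thin end 15 to 55 mm past the foot's front edge
- wedge_tip (a point): middle of the lower edge of the thin end, 52.5 mm from the tapered shim's origin
- wedge_grip (a point): in the middle of the upright grip, 42.5 mm behind the tapered shim's origin, 30 mm above its underside
- spool: bystander: pale thread spool, 33 mm wide, 58 mm tall; origin under its middle
- clip: bystander: clip clamp, 22 x 83 x 28 mm; origin under its middle
- die: bystander: brass die, 30 x 42 x 12 mm; origin under its middle
- rock (a joint): rocking of the plate about the line from its front left to its rear right foot, rad: 0 at rest, where its weight holds it; grows as the front right corner goes down (0.01 is 0.7 mm at the short foot). Unshimmed, 2 to 3 N on press_pad tips it, as far as 0.13; well shimmed, a firm press (about 10 N) leaves it under 0.012
- thimble: bystander: white thimble, 20 mm wide, 24 mm tall; origin under its middle
- beeswax: bystander: block of beeswax, 33 x 46 x 17 mm; origin under its middle

How it is judged:
On the way, in this order (a step that is already met when the one before it is completed fails the run):
1. the flat shim lies on the bench in the guide, home against the stop, the tapered one not yet under the foot (x of packer in the frame of guide_home between -0.065 and -0.055 m and y of packer in the frame of guide_home between -0.005 and 0.005 m and height (world z) of packer below 0.004 m and angle between packer's own z axis and vertical below 0.05 rad and angle between the x axis of packer and the x axis of stand, either way round below 0.15 rad and x of wedge_tip in the frame of guide_home below -0.03 m), for 0.2 s.
2. the tapered shim lies on the flat one, its thin end under the foot, and is let go (x of packer in the frame of guide_home between -0.065 and -0.055 m and y of packer in the frame of guide_home between -0.005 and 0.005 m and height (world z) of packer below 0.004 m and angle between packer's own z axis and vertical below 0.05 rad and angle between the x axis of packer and the x axis of stand, either way round below 0.15 rad and x of wedge_tip in the frame of guide_home above -0.022 m and y of wedge_tip in the frame of guide_home between -0.008 and 0.008 m and height (world z) of wedge_tip between 0.004 and 0.009 m and angle between wedge's own z axis and vertical below 0.07 rad and contact force between the fingers and wedge below 0.1 N), for 0.2 s.
3. the fingers press on the corner over the short foot with more than 5 N and it gives way by less than 0.85 mm (0.012 rad) (x of packer in the frame of guide_home between -0.065 and -0.055 m and y of packer in the frame of guide_home between -0.005 and 0.005 m and height (world z) of packer below 0.004 m and angle between packer's own z axis and vertical below 0.05 rad and angle between the x axis of packer and the x axis of stand, either way round below 0.15 rad and x of wedge_tip in the frame of guide_home above -0.022 m and y of wedge_tip in the frame of guide_home between -0.008 and 0.008 m and height (world z) of wedge_tip between 0.004 and 0.009 m and angle between wedge's own z axis and vertical below 0.07 rad and contact force between the fingers and stand above 5 N and horizontal distance between the grasp point and press_pad below 0.02 m and value of joint rock below 0.012 rad), for 0.3 s.
At the end, for the whole second after the job is handed in: Flat shim flat on the bench in the guide, within 5 mm of home lengthwise and sideways; tapered shim flat on top of it with its thin end at least 10 mm past the foot's front edge, within 8 mm of the centre line; stand level (rock under 0.006 rad); all at rest (x of packer in the frame of guide_home between -0.065 and -0.055 m and y of packer in the frame of guide_home between -0.005 and 0.005 m and height (world z) of packer below 0.004 m and angle between packer's own z axis and vertical below 0.05 rad and angle between the x axis of packer and the x axis of stand, either way round below 0.15 rad and x of wedge_tip in the frame of guide_home above -0.022 m and y of wedge_tip in the frame of guide_home between -0.008 and 0.008 m and height (world z) of wedge_tip between 0.004 and 0.009 m and angle between wedge's own z axis and vertical below 0.07 rad and value of joint rock below 0.006 rad and linear speed of each of wedge, packer below 0.01 m/s); the robot touches nothing.
It fails at once if the stand or guide is pressed with more than 40 N (contact force between the fingers and stand above 40 N).
It fails at once if the flat shim is pressed with more than 40 N (contact force between packer and stand above 40 N).
It fails at once if the tapered shim is jammed against the foot or guide with more than 30 N (contact force between wedge and stand above 30 N).
It fails at once if a bystander (spool, clip, thimble, beeswax, die) is pushed away by more than 30 mm (distance of any of spool, clip, thimble, beeswax, die from where it was at the start of the episode above 0.03 m).
It also fails if it takes over 72 s, if anything falls off the work surface, if the arm or the gripper's body presses on something with over 40 N, if the wrist force passes 120 N, or if a joint passes its speed limit or range.

## Working session

There is one attempt and no reset: what is moved stays moved. The work goes in short steps, Python scripts to look and compute and a shell command to move; the robot and the scene stay as the last step left them, time stands still between calls to the robot, and variables do not carry over. Pictures are saved under pics/ and viewed, and the job is handed in when it is done.

```bash
ls; mkdir -p pics
python3 - <<'E'
from cell import arm
import cv2,numpy as np
print(arm.observe())
for n in ["scene","top","wrist"]:
    m=arm.camera_model(n); print(n,m)
    cv2.imwrite(f"pics/{n}0.png",arm.get_image(n)[:,:,::-1])
E
```

```text
pics
{'clock': 0.0, 'joints': array([-1.43657826,  0.43523454,  0.02492144,  1.57411249, -0.01159906,
        1.13397386, -0.07509117]), 'dq': array([ 0.00111769,  0.00128416,  0.00011659,  0.00052593, -0.00020658,
        0.00030612,  0.00079563]), 'joint_efforts': array([-2.81878902e-04, -6.67866397e+01,  9.84570198e-01, -3.14464438e+01,
       -6.05668151e-02,  4.27112239e-02,  1.67157918e-04]), 'position': array([0.14654236, 0.60707558, 0.24293121]), 'ee_rot': array([-3.71138434e-01, -3.11952747e+00,  2.48547756e-03]), 'force': array([ 0.57906601, -0.06429896, -0.31775337]), 'ft_torque': array([-0.0501081 , -0.00847794, -0.02235806]), 'width': 1.0006425932429264}
scene {'vfov': 48.10551246932858, 'cx': 274.34237916245127, 'cy': 195.31757317235997, 'cam_to_world': array([[ 0.75304431, -0.37857668,  0.53814864,  0.04186237],
       [-0.65777682, -0.41334478,  0.6296632 , -0.48107864],
       [-0.01593488, -0.82814599, -0.5602859 ,  0.60906979],
       [ 0.        ,  0.        ,  0.        ,  1.        ]])}
top {'vfov': 43.765600072035085, 'cx': 282.5991906884849, 'cy': 205.79558797152052, 'cam_to_world': array([[ 0.00777954, -0.9913401 ,  0.13108887,  0.45507361],
       [-0.99985229, -0.00570232,  0.01621378,  0.12813244],
       [-0.01532586, -0.13119564, -0.99123802,  1.11598636],
       [ 0.        ,  0.        ,  0.        ,  1.        ]])}
wrist {'vfov': 60.049071266909216, 'cx': 279.5313133234105, 'cy': 207.61930578982722, 'T_tool_cam': array([[ 1.01298392e-03, -9.56876335e-01, -2.90493808e-01,
         7.85666316e-02],
       [ 9.99999447e-01,  8.86915669e-04,  5.65639402e-04,
        -1.03320657e-03],
       [-2.83603448e-04, -2.90494220e-01,  9.56876704e-01,
        -1.40942886e-01],
       [ 0.00000000e+00,  0.00000000e+00,  0.00000000e+00,
         1.00000000e+00]])}
```

View pics/scene0.png

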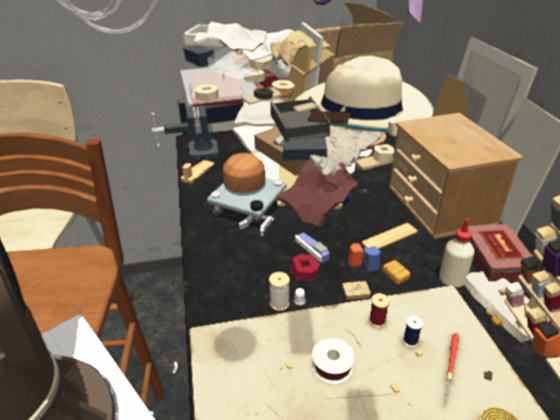

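View pics/top0.png

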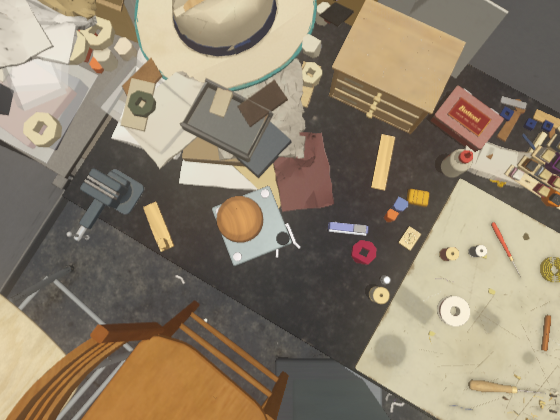

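View pics/wrist0.png

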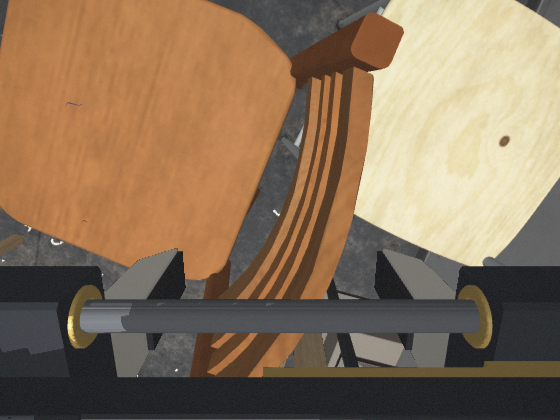

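The top view has the stand near (250,225), the wedge near (157,227), the flat shim near (383,162), and bystanders near (350,229), (387,280), (380,295), (410,238). I'll enlarge it next.

```bash
cat > h.py <<'E'
import numpy as np, cv2
from cell import arm
from scipy.spatial.transform import Rotation as R
def K(n):
    m=arm.camera_model(n); f=210/np.tan(np.radians(m["vfov"]/2)); return f,m["cx"],m["cy"],m
def T_of(n,st=None):
    m=arm.camera_model(n)
    if n!="wrist": return m["cam_to_world"]
    st=st or arm.observe(); T=np.eye(4); T[:3,:3]=R.from_rotvec(st["ee_rot"]).as_matrix(); T[:3,3]=st["position"]
    return T@m["T_tool_cam"]
def ray(n,u,v,T=None):
    f,cx,cy,m=K(n); T=T_of(n) if T is None else T
    return T[:3,3],T[:3,:3]@np.array([(u-cx)/f,(v-cy)/f,1])
def onz(n,u,v,z,T=None):
    o,d=ray(n,u,v,T); return o+d*(z-o[2])/d[2]
def proj(n,p,T=None):
    f,cx,cy,m=K(n); T=T_of(n) if T is None else T
    q=np.linalg.inv(T)@np.append(p,1); return np.array([cx+f*q[0]/q[2],cy+f*q[1]/q[2]])
E
python3 - <<'E'
import cv2
a=cv2.imread('pics/top0.png')
cv2.imwrite('pics/t1.png',cv2.resize(a[175:275,130:310],None,fx=4.4,fy=4.4,interpolation=cv2.INTER_CUBIC))
cv2.imwrite('pics/t2.png',cv2.resize(a[125:310,300:440],None,fx=3.2,fy=3.2,interpolation=cv2.INTER_CUBIC))
b=cv2.imread('pics/scene0.png')
cv2.imwrite('pics/s1.png',cv2.resize(b[140:320,160:430],None,fx=2.9,fy=2.9,interpolation=cv2.INTER_CUBIC))
E
```

```text
(no output)
```

View pics/t1.png

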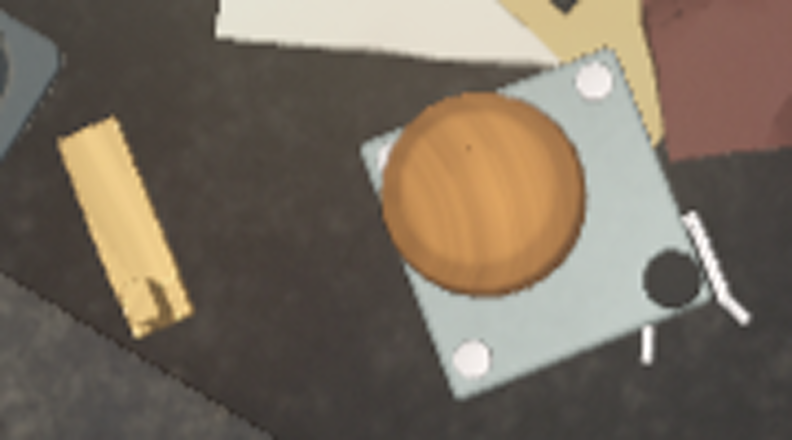

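View pics/t2.png

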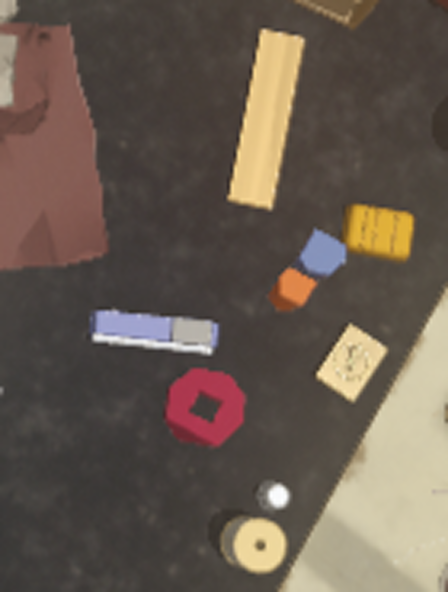

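View pics/s1.png

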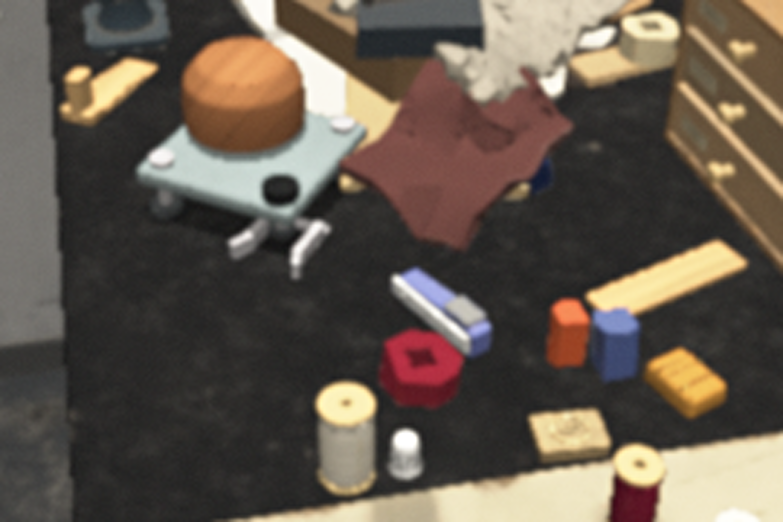

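```bash
cat > m1.py <<'E'
from h import *
a=cv2.imread('pics/top0.png').astype(int); hsv=cv2.cvtColor(a.astype(np.uint8),cv2.COLOR_BGR2HSV)
B,G,Rr=a[...,0],a[...,1],a[...,2]
def comp(mask,seed_box,name):
    m=np.zeros_like(mask,dtype=np.uint8);x0,y0,x1,y1=seed_box;m[y0:y1,x0:x1]=mask[y0:y1,x0:x1]
    n,l,s,c=cv2.connectedComponentsWithStats(m); i=1+np.argmax(s[1:,4]); return (l==i).astype(np.uint8)
# wood shims
wood=((Rr>140)&(Rr-B>40)).astype(np.uint8)
for nm,box,z in [("packer",(360,125,405,195),0.006),("wedge",(135,195,180,260),0.006)]:
    m=comp(wood,box,nm); c=max(cv2.findContours(m,0,cv2.CHAIN_APPROX_NONE)[0],key=cv2.contourArea)
    q=cv2.boxPoints(cv2.minAreaRect(c)); p=np.array([onz("top",u,v,z) for u,v in q])
    print(nm,q.round(1).tolist(),p.round(4)[:,:2].tolist(),p.mean(0).round(4), m.sum())
    e=[p[1]-p[0],p[2]-p[1]];e.sort(key=np.linalg.norm);print([np.linalg.norm(k).round(4) for k in e],np.degrees(np.arctan2(e[1][1],e[1][0])))
plate=((abs(B-G)<25)&(G-Rr>8)&(G>120)).astype(np.uint8)
m=comp(plate,(200,170,300,270),"plate"); c=max(cv2.findContours(m,0,cv2.CHAIN_APPROX_NONE)[0],key=cv2.contourArea)
h=cv2.convexHull(c); q=cv2.boxPoints(cv2.minAreaRect(h)); p=np.array([onz("top",u,v,.044) for u,v in q])
print("plate",q.round(1).tolist(),p.round(4)[:,:2].tolist(),p.mean(0).round(4))
for k in range(4): e=p[(k+1)%4]-p[k]; print(np.linalg.norm(e).round(4),np.degrees(np.arctan2(e[1],e[0])).round(1))
# pad
d=((a.sum(2)<200)).astype(np.uint8); m=comp(d,(272,228,293,250),"pad"); 
ys,xs=np.nonzero(m); print("pad px",xs.mean(),ys.mean(),len(xs), onz("top",xs.mean(),ys.mean(),.056))
w=((a.min(2)>170)).astype(np.uint8)
for box in [(284,220,302,250),(274,245,281,260)]:
    m=comp(w,box,""); ys,xs=np.nonzero(m); print("rail",xs.min(),xs.max(),ys.min(),ys.max(),onz("top",xs.mean(),ys.mean(),.014),len(xs))
    l=cv2.fitLine(np.c_[xs,ys].astype(np.float32),2,0,.01,.01).ravel();print(l)
E
python3 m1.py
```

```text
packer [[370.70001220703125, 187.39999389648438], [381.1000061035156, 133.39999389648438], [394.8999938964844, 136.10000610351562], [384.5, 190.10000610351562]] [[0.6427, -0.0425], [0.7619, -0.0668], [0.756, -0.0965], [0.6371, -0.0719]] [ 0.6994 -0.0694  0.006 ] 773
[np.float64(0.0303), np.float64(0.1216)] -11.4941824297907
wedge [[141.6999969482422, 206.3000030517578], [155.89999389648438, 200.6999969482422], [173.89999389648438, 245.8000030517578], [159.8000030517578, 251.5]] [[0.599, 0.4493], [0.6115, 0.4192], [0.5146, 0.3768], [0.5024, 0.4065]] [0.5569 0.4129 0.006 ] 692
[np.float64(0.0325), np.float64(0.1057)] -156.33046826905945
plate [[257.20001220703125, 245.8000030517578], [272.8999938964844, 235.39999389648438], [280.0, 246.0], [264.29998779296875, 256.5]] [[0.5138, 0.197], [0.5354, 0.1651], [0.5138, 0.1503], [0.4922, 0.1822]] [0.5138 0.1737 0.044 ]
0.0386 -55.8
0.0262 -145.8
0.0385 124.1
0.0261 34.4
pad px 282.5 244.0 4 [0.51719069 0.14506432 0.056     ]
rail 284 299 223 247 [0.54075255 0.129471   0.014     ] 85
[  0.49493632   0.86892927 290.28235    234.04706   ]
rail 274 280 245 256 [0.50923146 0.15833656 0.014     ] 36
[ 3.2069027e-02 -9.9948567e-01  2.7647223e+02  2.4891667e+02]
```

```bash
cat > m2.py <<'E'
from h import *
a=cv2.imread('pics/top0.png').astype(int)
B,G,Rr=a[...,0],a[...,1],a[...,2]
print(a[240,262],a[215,280],a[243,288],a[239,283],a[250,300])
pl=((Rr<G-3)&(G>110)).astype(np.uint8); pl[:,:205]=0;pl[:175]=0;pl[275:]=0;pl[:,300:]=0
n,l,s,c=cv2.connectedComponentsWithStats(pl);i=1+np.argmax(s[1:,4]);m=(l==i).astype(np.uint8);print(s[i])
c=max(cv2.findContours(m,0,cv2.CHAIN_APPROX_NONE)[0],key=cv2.contourArea)
h=cv2.convexHull(c); q=cv2.boxPoints(cv2.minAreaRect(h)); p=np.array([onz("top",u,v,.044) for u,v in q])
print("plate",q.round(1).tolist(),p.round(4)[:,:2].tolist(),p.mean(0).round(4))
for k in range(4): e=p[(k+1)%4]-p[k]; print(np.linalg.norm(e).round(4),np.degrees(np.arctan2(e[1],e[0])).round(1))
d=((a.sum(2)<230)).astype(np.uint8);d[:,:274]=0;d[:,294:]=0;d[:230]=0;d[248:]=0
print('\n'.join(''.join('#' if v else '.' for v in r) for r in d[228:250,272:296]))
E
python3 m2.py
```

```text
[193 198 190] [173 178 170] [158 163 156] [66 70 73] [61 63 64]
[ 222  186   67   80 1823]
plate [[210.39999389648438, 208.0], [268.5, 184.8000030517578], [291.70001220703125, 242.6999969482422], [233.60000610351562, 266.0]] [[0.5913, 0.2952], [0.6407, 0.1753], [0.5206, 0.1264], [0.4724, 0.2447]] [0.5563 0.2104 0.044 ]
0.1297 -67.6
0.1297 -157.9
0.1277 112.2
0.1291 23.0
........................
........................
....................##..
.....................#..
.....................#..
........######.......#..
.......########.........
......##########........
......###########.......
.....############.......
.....############.......
.....############.......
.....############.......
......###########.......
......##########....#...
.......########.....#...
.........####......##...
.................#####..
................#####...
...........#########....
........................
........................
```

Plate yaw is 22.4° and its middle is (0.556, 0.210). The flat shim is at (0.699, -0.069), yaw -11.5°. The wedge is at (0.557, 0.413), yaw about 23.7°. I'll move over the stand and measure it again with the wrist camera.

```bash
python3 -m creep '[[[2.8,-4,1,0,0,0,1],[5.6,-8,2,0,0,0,1],[8.4,-12,3,0,0,0,1],[11.2,-16,4,0,0,0,1],[14,-20,5,0,0,0,1]]]'; python3 -m creep '[[[2.8,-4,0,0,0,0,1],[5.6,-8,0,0,0,0,1],[8.4,-12,0,0,0,0,1],[11.2,-16,0,0,0,0,1],[14,-20,0,0,0,0,1]]]'
```

```text
clock: 0.65
position: [0.2874, 0.4057, 0.294]
ee_rot: [-0.371, -3.12, 0.0]
force: [0.5, 0.0, -0.4]
width: 1.002
clock: 1.15
position: [0.4273, 0.2057, 0.2938]
ee_rot: [0.371, 3.119, 0.001]
force: [1.3, 0.2, -0.3]
width: 0.999
```

```bash
python3 -m creep '[[[0.5,-3,-3,0,0,0,1],[1,-5,-5,0,0,0,1],[1,-5,-5,0,0,0,1]]]'
python3 - <<'E'
from h import *
import pickle
T=T_of("wrist"); im=arm.get_image("wrist")[:,:,::-1]; cv2.imwrite('pics/w1.png',im); pickle.dump(T,open('w1.pkl','wb'))
E
```

```text
clock: 1.45
position: [0.4357, 0.1537, 0.2415]
ee_rot: [-0.379, -3.115, 0.005]
force: [0.2, 0.5, -0.3]
width: 0.998
```

View pics/w1.png

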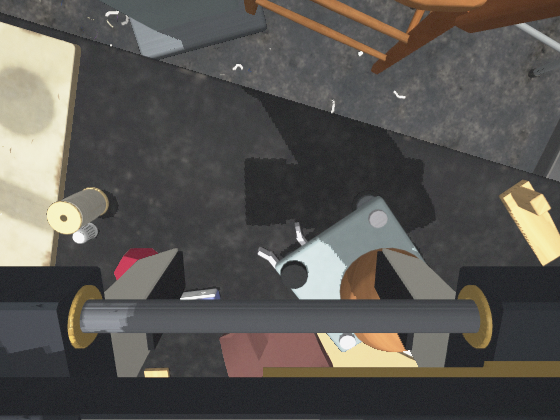

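The wrist picture shows the pad at about (294,274), the rail flares at (299,235) and (268,257), the spool at (75,210) and the wedge at (530,220).

Run:
```python
import cv2
a=cv2.imread('pics/w1.png')
cv2.imwrite('pics/w1z.png',cv2.resize(a[190:310,240:400],None,fx=4.9,fy=4.9,interpolation=cv2.INTER_CUBIC))
```

```text
(no output)
```

View pics/w1z.png

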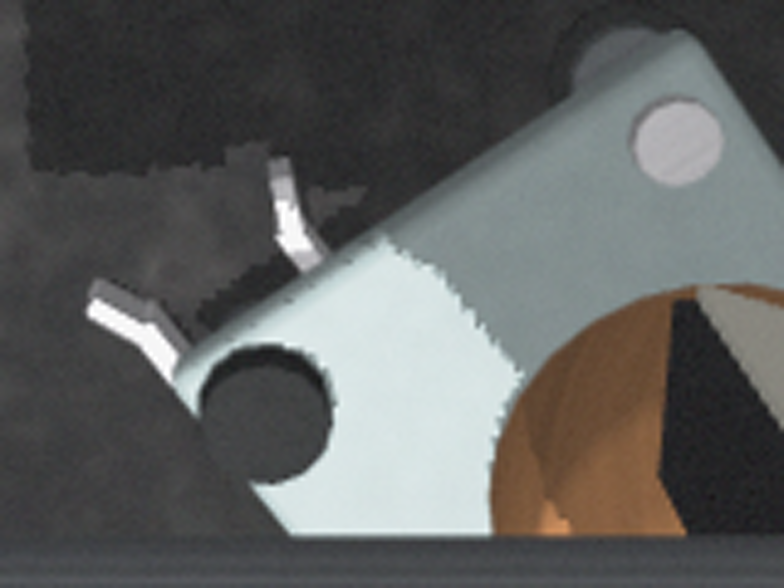

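Run:
```python
from h import *
import pickle
T=pickle.load(open('w1.pkl','rb'))
c=lambda x,y:(240+x/4.9,190+y/4.9)
P={}
for n,x,y,z in [("pad",266,414,.056),("FLscrew",678,141,.0445),("Ltip",280,172,.014),("Rtip",95,303,.014),("Lbend",293,238,.014),("Rbend",148,332,.014),("FLcorner",685,38,.044),("FRcorner",183,378,.044)]:
    P[n]=onz("wrist",*c(x,y),z,T); print(n,P[n].round(4))
y=np.radians(22.4); d=np.array([np.cos(y),np.sin(y)]); 
v=P["FLscrew"]-P["pad"]; print("dist",np.linalg.norm(v[:2]),"yaw",np.degrees(np.arctan2(v[1],v[0]))-90)
v=P["FLcorner"]-P["FRcorner"]; print("dist",np.linalg.norm(v[:2]),"yaw",np.degrees(np.arctan2(v[1],v[0]))-90)
print("mouth mid",(P["Ltip"]+P["Rtip"])/2, np.linalg.norm(P["Ltip"]-P["Rtip"]))
# top view
print("top pad",onz("top",282.8,238.7,.056))
pad=P["pad"][:2]; print("home",pad+.022*d,"mouth",pad-.029*d)
print("scene pad check proj", proj("scene",P["pad"]), proj("top",P["pad"]))
for q in ["Ltip","Rtip"]: print(proj("top",P[q]))
print("bench?",proj("top",[.4155,.098,0]),proj("top",[.364,.077,0]))
```

```text
pad [0.5256 0.1451 0.056 ]
FLscrew [0.4922 0.2379 0.0445]
Ltip [0.4905 0.1579 0.014 ]
Rtip [0.511  0.1106 0.014 ]
Lbend [0.5063 0.1572 0.014 ]
Rbend [0.5207 0.1204 0.014 ]
FLcorner [0.4716 0.2428 0.044 ]
FRcorner [0.5195 0.1291 0.044 ]
dist 0.09861938214428469 yaw 19.80571309993462
dist 0.12332738730161437 yaw 22.869336569804616
mouth mid [0.50076525 0.13426523 0.014     ] 0.05158647805716022
top pad [0.52793472 0.14453959 0.056     ]
home [0.54593228 0.15345868] mouth [0.49878043 0.13402409]
scene pad check proj [255.42094271 203.16019789] [282.52700506 239.85293226]
[276.58090016 257.85434499]
[299.17674419 248.22584112]
bench? [304.89182593 294.07342204] [314.88481277 319.11545524]
```

```bash
python3 -m creep '[[[3.4,-3.1,0,0,0,0,1],[6.8,-6.2,0,0,0,1,1],[10.2,-9.3,0,0,0,2,1],[13.6,-12.4,0,0,0,2.4,1],[17,-15.5,0,0,0,2.4,1]]]'; python3 -m creep '[[[3,-2.7,-1,0,0,0,1],[5,-4.5,-4,0,0,0,1],[6.2,-5.5,-7,0,0,0,1],[6.2,-5.5,-9,0,0,0,1],[6.2,-5.5,-9,0,0,0,1]]]'
python3 - <<'E'
from h import *
import pickle
st=arm.observe();T=T_of("wrist",st); im=arm.get_image("wrist")[:,:,::-1]; cv2.imwrite('pics/w2.png',im); pickle.dump(T,open('w2.pkl','wb'))
print(st["position"],st["ee_rot"])
E
```

```text
clock: 2.0
position: [0.6085, 0.0035, 0.2446]
ee_rot: [0.301, 3.126, 0.002]
force: [-0.1, 0.5, 0.9]
width: 1.002
clock: 2.5
position: [0.6676, -0.0505, 0.151]
ee_rot: [-0.303, -3.122, -0.001]
force: [-0.1, 0.3, 0.5]
width: 1.003
[ 0.66764457 -0.05052436  0.15095444] [-3.03169938e-01 -3.12200158e+00 -8.56577806e-04]
```

View pics/w2.png

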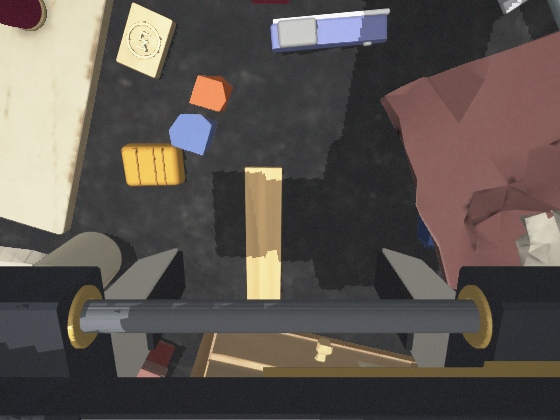

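Run:
```python
from h import *
import pickle
T=pickle.load(open('w2.pkl','rb'))
for u,v,z in [(246,168,.006),(282,168,.006),(248,290,.006),(281,290,.006),(192,133,.03),(152,165,.017),(210,345,.0),(205,372,0)]: print(u,v,onz("wrist",u,v,z,T).round(4))
for u,v,z in [(330,95,.0),(375,113,.0),(420,130,.0),(333,70,.11),(425,105,.11),(400,204,.03),(393,214,.03),(419,197,.017)]: print("top",u,v,onz("top",u,v,z).round(4))
```

```text
246 168 [ 0.6374 -0.0727  0.006 ]
282 168 [ 0.6429 -0.0446  0.006 ]
248 290 [ 0.7439 -0.0946  0.006 ]
281 290 [ 0.7494 -0.066   0.006 ]
192 133 [ 0.6016 -0.1018  0.03  ]
152 165 [ 0.6196 -0.1413  0.017 ]
210 345 [ 0.7971 -0.1437  0.    ]
205 372 [ 0.8261 -0.156   0.    ]
top 330 95 [ 0.8505  0.0434 -0.    ]
top 375 113 [ 0.8097 -0.0552  0.    ]
top 420 130 [ 0.7715 -0.1528  0.    ]
top 333 70 [0.8636 0.0456 0.11  ]
top 425 105 [ 0.7914 -0.1363  0.11  ]
top 400 204 [ 0.6039 -0.0994  0.03  ]
top 393 214 [ 0.5828 -0.0844  0.03  ]
top 419 197 [ 0.6209 -0.1425  0.017 ]
```

```bash
python3 -m creep '[[[1.2,-1.5,-3,0,0,0,0.4],[1.2,-1.5,-7,0,0,0,0.4],[1.2,-1.5,-10,0,0,0,0.4],[1.2,-1.5,-12,0,0,0,0.4],[1.2,-1.5,-12,0,0,0,0.4]]]' 25; python3 -c "
from cell import arm
s=arm.observe();print(s['position'],s['ee_rot'],s['force'])"
```

```text
clock: 3.05
position: [0.68, -0.0655, 0.0329]
ee_rot: [-0.303, -3.124, -0.002]
force: [-0.2, -0.1, 0.3]
width: 0.708
[ 0.68001914 -0.06550841  0.03285267] [-3.02905557e-01 -3.12448593e+00 -1.52032423e-03] [-0.1555311  -0.1025908   0.26838976]
```

```bash
python3 -m creep '[[[0,0,-0.8,0,0,0,0.4],[0,0,-1.4,0,0,0,0.4],[0,0,-1.4,0,0,0,0],[0,0,-1.4,0,0,0,-0.5],[0,0,-1.4,0,0,0,-0.8]]]' 25;  python3 -m creep '[[[0,0,0,0,0,0,-0.8],[0,0,0,0,0,0,-0.8],[0,0,0,0,0,0,-0.8],[0,0,0,0,0,0,-0.8]]]'
```

```text
clock: 3.55
position: [0.681, -0.0675, 0.0205]
ee_rot: [0.306, 3.126, 0.0]
force: [-0.3, -0.3, 0.4]
width: 0.489
clock: 3.95
position: [0.6808, -0.0675, 0.02]
ee_rot: [0.306, 3.126, 0.0]
force: [0.3, 0.4, 3.4]
width: 0.314
```

```bash
python3 -m creep '[[[0,0,1.5,0,0,0,-0.8],[0,0,4,0,0,0,-0.8],[0,0,8,0,0,0,-0.8]]]'; python3 -m creep '[[[-3,2,0,0,0,4,-0.8],[-6.5,4,0,0,0,10,-0.8],[-10,6,0,0,0,17,-0.8],[-13.5,8,0,0,0,25,-0.8],[-17,10.5,0,0,0,33.7,-0.8]]]';python3 -m creep '[[[-3,2,0,0,0,0,-0.8],[-6.5,4.3,0,0,0,0,-0.8],[-9.3,6.2,0,0,0,0,-0.8],[-9.3,6.2,0,0,0,0,-0.8]]]'
python3 - <<'E'
from h import *
import pickle
st=arm.observe();T=T_of("wrist",st); im=arm.get_image("wrist")[:,:,::-1]; cv2.imwrite('pics/w3.png',im); pickle.dump(T,open('w3.pkl','wb'))
print(st["position"],st["ee_rot"],st["width"])
im=arm.get_image("top")[:,:,::-1];cv2.imwrite('pics/t3.png',cv2.resize(im[170:340,200:400],None,fx=4,fy=3.5))
E
```

```text
clock: 4.25
position: [0.679, -0.0672, 0.0992]
ee_rot: [-0.305, -3.122, 0.0]
force: [-0.3, -0.1, -0.1]
width: 0.317
clock: 4.75
position: [0.5094, 0.0375, 0.1007]
ee_rot: [-0.618, 3.079, -0.001]
force: [-0.1, 1.2, -0.6]
width: 0.317
clock: 5.15
position: [0.4138, 0.1016, 0.1002]
ee_rot: [0.617, -3.078, -0.002]
force: [0.4, -0.5, -0.3]
width: 0.32
[0.41381317 0.10164514 0.10024055] [ 6.17057334e-01 -3.07799262e+00 -2.13683832e-03] 0.3200050324442155
```

View pics/w3.png

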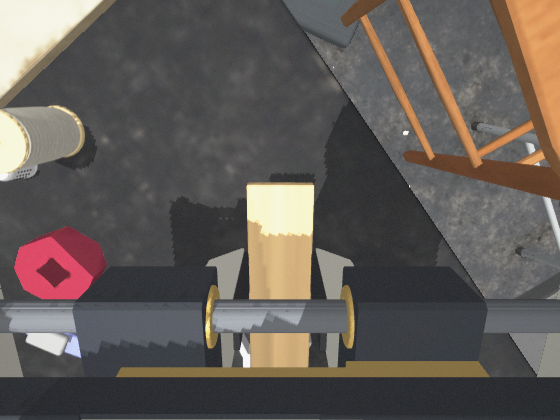

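View pics/t3.png

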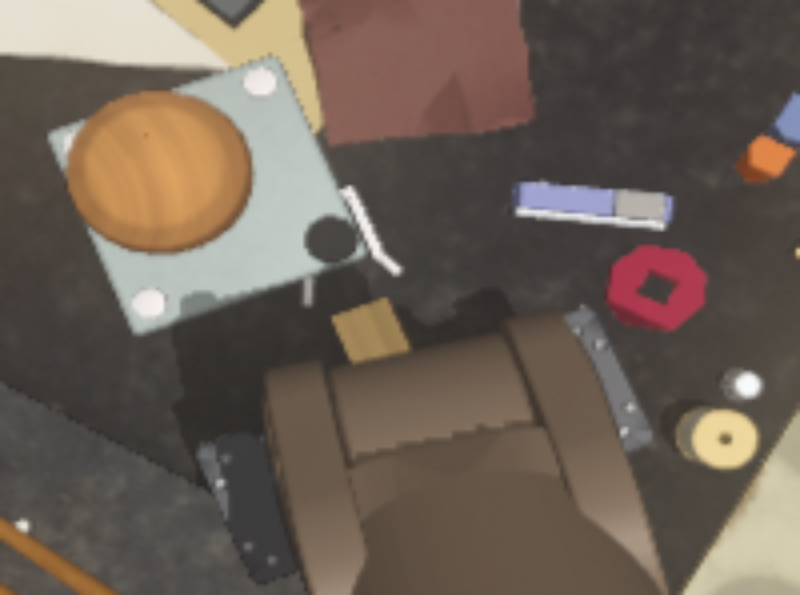

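Run:
```python
from h import *
import pickle
h=np.array([.5473,.1532]);y=np.radians(22.5);d=np.array([np.cos(y),np.sin(y)]);n=np.array([-d[1],d[0]])
T=pickle.load(open('w3.pkl','rb'))
def s(l,p): print(l,p.round(4),"along %.4f lat %.4f"%((p[:2]-h)@d,(p[:2]-h)@n))
for z in(.082,.086): 
  s("tipL",onz("top",200+332/4,170+318/3.5,z)); s("tipR",onz("top",200+388/4,170+298/3.5,z))
  s("rearR",onz("wrist",247,184,z,T));s("rearL",onz("wrist",314,184,z,T))
for c,(x,yy) in {"Rtip":(398,270),"Rbend":(378,250),"Lfl":(307,300),"Rrear":(347,190)}.items(): s(c,onz("top",200+x/4,170+yy/3.5,.014))
```

```text
tipL [0.4825 0.1434 0.082 ] along -0.0636 lat 0.0157
tipR [0.4939 0.1159 0.082 ] along -0.0636 lat -0.0140
rearR [0.3811 0.0712 0.082 ] along -0.1850 lat -0.0121
rearL [0.3694 0.099  0.082 ] along -0.1851 lat 0.0180
tipL [0.4824 0.1433 0.086 ] along -0.0637 lat 0.0157
tipR [0.4938 0.116  0.086 ] along -0.0637 lat -0.0139
rearR [0.3801 0.0712 0.086 ] along -0.1859 lat -0.0118
rearL [0.3687 0.0982 0.086 ] along -0.1860 lat 0.0176
Rtip [0.5133 0.1099 0.014 ] along -0.0480 lat -0.0270
Rbend [0.5252 0.1205 0.014 ] along -0.0329 lat -0.0218
Lfl [0.495  0.1576 0.014 ] along -0.0466 lat 0.0241
Rrear [0.5614 0.1371 0.014 ] along 0.0068 lat -0.0203
```

```bash
python3 -m creep '[[[0.1,-0.3,-3,0,0,0,-0.8],[0.1,-0.3,-6,0,0,0,-0.8],[0.1,-0.3,-7.4,0,0,0,-0.8],[0.1,-0.3,-7.8,0,0,0,-0.8],[0.1,-0.3,-7.9,0,0,0,-0.8]]]'; python3 -m creep '[[[0,0,0,0,0,0,-0.8]]]'
```

```text
clock: 5.75
position: [0.4196, 0.0959, 0.0207]
ee_rot: [-0.609, 3.082, -0.001]
force: [0.1, -0.5, -0.2]
width: 0.321
clock: 5.85
position: [0.4196, 0.0963, 0.0213]
ee_rot: [-0.609, 3.081, 0.0]
force: [0.3, -0.8, -0.7]
width: 0.323
```

Run:
```python
from h import *
import pickle
st=arm.observe();T=T_of("wrist",st); im=arm.get_image("wrist")[:,:,::-1]; cv2.imwrite('pics/w4.png',im); pickle.dump(T,open('w4.pkl','wb'))
print(st["position"],st["ee_rot"],st["width"])
im=arm.get_image("top")[:,:,::-1];cv2.imwrite('pics/t4f.png',im);cv2.imwrite('pics/t4.png',cv2.resize(im[220:280,260:330],None,fx=10,fy=10,interpolation=cv2.INTER_CUBIC))
print(arm.observe()["position"])
im=arm.get_image("scene")[:,:,::-1];cv2.imwrite('pics/s4.png',cv2.resize(im[170:290,180:330],None,fx=5,fy=5,interpolation=cv2.INTER_CUBIC))
print(arm.observe()["position"])
```

```text
[0.41961171 0.0963394  0.02131428] [-6.09364008e-01  3.08074912e+00  1.68313307e-05] 0.3231038105683411
[0.4194498  0.09662417 0.02151001]
[0.41932167 0.09670338 0.02148534]
```

View pics/t4.png

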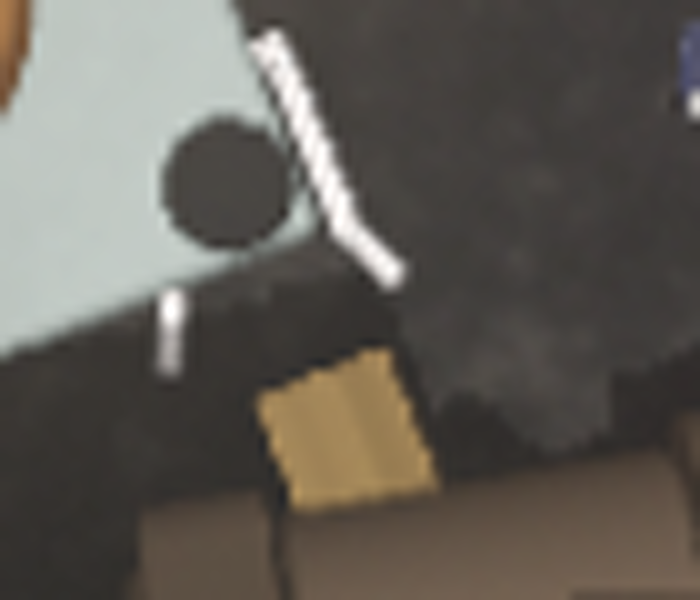

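View pics/s4.png

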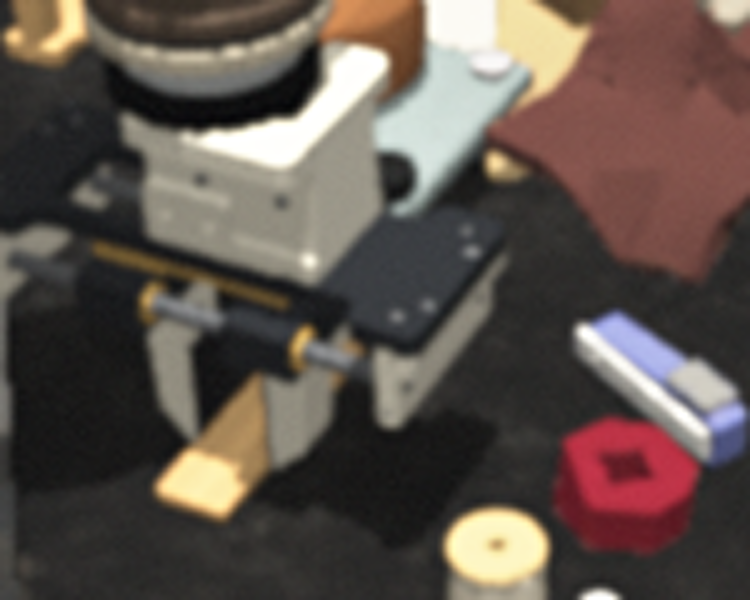

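View pics/w4.png

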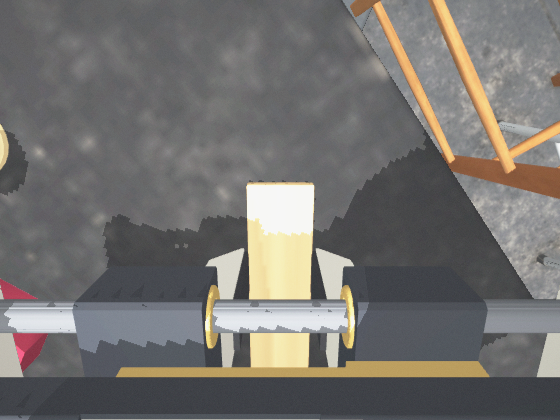

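Run:
```python
from h import *
h=np.array([.5473,.1532]);y=np.radians(22.5);d=np.array([np.cos(y),np.sin(y)]);n=np.array([-d[1],d[0]])
for l,x,yy,z in [("railrear",265,40,.014),("Rbend",342,225,.014),("Rtip",398,275,.014),("Ltip",168,370,.014),("Ltop",172,295,.014),("pL",256,397,.006),("pR",388,348,.006),("pLb",292,507,.006),("pRb",438,488,.006)]:
    p=onz("top",260+x/10,220+yy/10,z)[:2]; print(l,p.round(4),"along %.4f lat %.4f"%((p-h)@d,(p-h)@n))
```

```text
railrear [0.562  0.1376] along 0.0076 lat -0.0200
Rbend [0.523  0.1211] along -0.0347 lat -0.0203
Rtip [0.5125 0.1093] along -0.0489 lat -0.0273
Ltip [0.4923 0.1575] along -0.0492 lat 0.0250
Ltop [0.508  0.1568] along -0.0349 lat 0.0184
pL [0.487  0.1391] along -0.0611 lat 0.0100
pR [0.4975 0.1112] along -0.0620 lat -0.0197
pLb [0.464  0.1313] along -0.0853 lat 0.0116
pRb [0.4682 0.1006] along -0.0932 lat -0.0184
```

```bash
python3 -m creep '[[[-0.1,0.3,-0.1,0,0,0,-0.8],[0.4,0.5,-0.1,0,0,0,-0.8],[0.85,0.7,-0.1,0,0,0,-0.8],[1.3,0.9,-0.1,0,0,0,-0.8],[1.75,1.07,-0.1,0,0,0,-0.8]]]'; python3 -m creep '[[[0.46,0.19,0,0,0,0,-0.8],[0.92,0.38,0,0,0,0,-0.8],[1.38,0.57,0,0,0,0,-0.8],[1.38,0.57,0,0,0,0,-0.8]]]'
```

```text
clock: 6.5
position: [0.4351, 0.1069, 0.0197]
ee_rot: [0.61, -3.079, 0.0]
force: [-10.5, -3.6, 17.7]
width: 0.317
clock: 6.9
position: [0.4467, 0.1116, 0.0197]
ee_rot: [0.609, -3.075, 0.001]
force: [-9.4, -2.5, 15.4]
width: 0.319
```

```bash
python3 -m creep '[[[0,0,0.07,0,0,0,-0.8],[0,0,0.07,0,0,0,-0.8]]]'; python3 -c "
import h,cv2
im=h.arm.get_image('top')[:,:,::-1];cv2.imwrite('pics/t5.png',cv2.resize(im[220:280,260:330],None,fx=10,fy=10,interpolation=cv2.INTER_CUBIC))"
```

```text
clock: 7.1
position: [0.4505, 0.1131, 0.0205]
ee_rot: [-0.611, 3.081, 0.0]
force: [-0.1, 0.6, -1.1]
width: 0.32
```

View pics/t5.png

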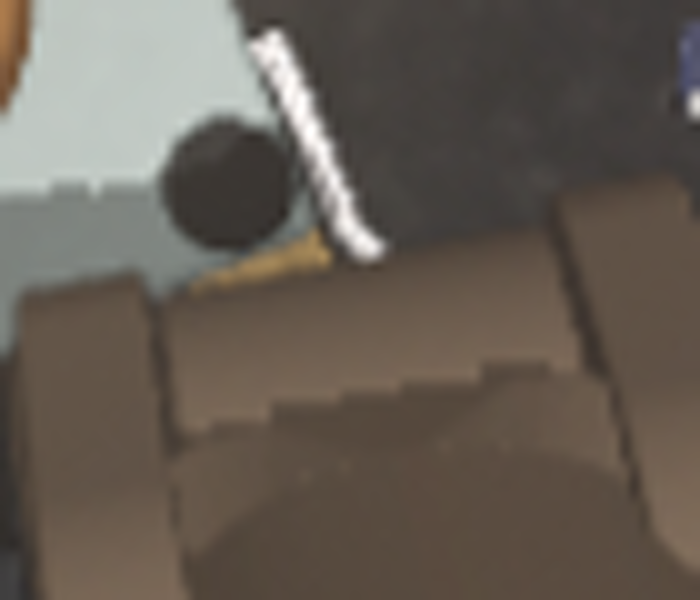

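```bash
python3 -m creep '[[[0.46,0.19,0,0,0,0,-0.8],[0.92,0.38,0,0,0,0,-0.8],[1.38,0.57,0,0,0,0,-0.8],[1.84,0.76,0,0,0,0,-0.8],[2.2,0.91,0,0,0,0,-0.8]]]'; python3 -m creep '[[[0.09,0.04,0,0,0,0,-0.8],[0.18,0.08,0,0,0,0,-0.8]]]'; python3 -m creep '[[[0.09,0.04,0,0,0,0,-0.8],[0.18,0.08,0,0,0,0,-0.8]]]'
```

```text
clock: 7.65
position: [0.4726, 0.1223, 0.0204]
ee_rot: [-0.611, 3.081, 0.0]
force: [-0.5, 0.3, -0.6]
width: 0.318
clock: 7.85
position: [0.4737, 0.1228, 0.0204]
ee_rot: [0.611, -3.081, 0.0]
force: [0.1, 1.2, 0.0]
width: 0.317
clock: 8.05
position: [0.4754, 0.1236, 0.0204]
ee_rot: [0.611, -3.081, -0.0]
force: [0.4, 1.2, -1.2]
width: 0.317
```

```bash
for i in 1 2; do python3 -m creep '[[[0.07,0.03,0,0,0,0,-0.8],[0.14,0.06,0,0,0,0,-0.8]]]'|grep -E "pos|force"; done
```

```text
position: [0.4764, 0.124, 0.0203]
force: [-2.7, -0.9, -0.3]
position: [0.4765, 0.1241, 0.02]
force: [-6.9, -3.0, 2.8]
```

```bash
python3 -m creep '[[[0,0,0,0,0,0,-0.2],[0,0,0,0,0,0,0.1],[0,0,0,0,0,0,0.3],[0,0,0,0,0,0,0.4],[0,0,1,0,0,0,0.4]]]'; python3 -m creep '[[[-1,0,3,0,0,0,0.5],[-2,0.5,7,0,0,0,0.5],[-2,1.5,12,0,0,0,1],[-2,4,16,0,0,0,1],[-1,8,20,0,0,0,1]]]'
python3 - <<'E'
from h import *
import pickle
st=arm.observe();T=T_of("wrist",st); im=arm.get_image("wrist")[:,:,::-1]; cv2.imwrite('pics/w6.png',im); pickle.dump(T,open('w6.pkl','wb'))
print(st["position"],st["ee_rot"],st["width"])
E
```

```text
clock: 8.95
position: [0.4779, 0.1247, 0.03]
ee_rot: [0.611, -3.08, 0.0]
force: [-1.0, -0.0, -0.3]
width: 0.68
clock: 9.45
position: [0.4667, 0.1988, 0.2289]
ee_rot: [-0.606, 3.081, 0.001]
force: [1.1, 0.2, -0.5]
width: 0.961
[0.46670479 0.19877819 0.22885025] [-6.05911543e-01  3.08071163e+00  6.30418187e-04] 0.9614432140584809
```

View pics/w6.png

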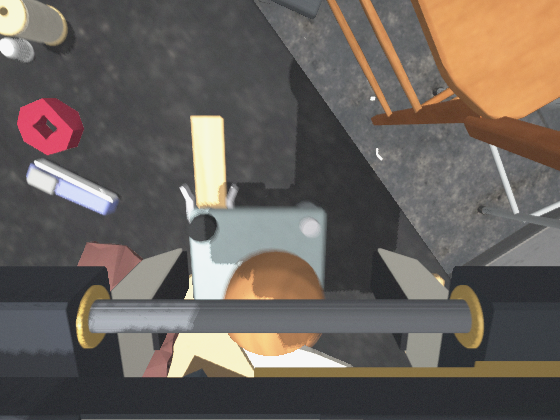

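The flat shim's rear end is at (191,116) to (222,116), and its front is between the rails under the plate. I'll measure its pose against the stand.

Run:
```python
from h import *
import pickle
T=pickle.load(open('w6.pkl','rb'));a=cv2.imread('pics/w6.png').astype(int)
h=np.array([.5473,.1532]);y=np.radians(22.5);d=np.array([np.cos(y),np.sin(y)]);n=np.array([-d[1],d[0]])
m=((a[...,2]>150)&(a[...,2]-a[...,0]>30)).astype(np.uint8);m[:,:185]=0;m[:,240:]=0;m[:110]=0;m[198:]=0
c=max(cv2.findContours(m,0,cv2.CHAIN_APPROX_NONE)[0],key=cv2.contourArea);q=cv2.approxPolyDP(c,4,True)[:,0];print(q.tolist())
def s(l,u,v,z):
    p=onz("wrist",u,v,z,T)[:2]; print(l,p.round(4),"along %.4f lat %.4f"%((p-h)@d,(p-h)@n))
ys,xs=np.nonzero(m)
for r in (125,150,175,190):
    k=np.nonzero(m[r])[0]; s("L%d"%r,k.max()+.5,r,.006); s("R%d"%r,k.min()-.5,r,.006)
s("rear",206,ys.min()-.5,.006)
s("pad",202,228,.056); s("FLs",310,227,.0445)
cv2.imwrite('pics/w6z.png',cv2.resize(cv2.imread('pics/w6.png')[105:250,165:345],None,fx=4.4,fy=4.1,interpolation=cv2.INTER_CUBIC))
```

```text
[[191, 115], [196, 197], [208, 197], [201, 120], [206, 117], [213, 130], [210, 196], [226, 197], [223, 119]]
L125 [0.439  0.1274] along -0.1100 lat 0.0176
R125 [0.4512 0.0975] along -0.1101 lat -0.0147
L150 [0.4616 0.1366] along -0.0856 lat 0.0174
R150 [0.4741 0.1061] along -0.0857 lat -0.0155
L175 [0.4851 0.1461] along -0.0602 lat 0.0172
R175 [0.4975 0.1159] along -0.0603 lat -0.0153
L190 [0.4999 0.1514] along -0.0444 lat 0.0165
R190 [0.5121 0.1219] along -0.0446 lat -0.0155
rear [0.436  0.1083] along -0.1200 lat 0.0011
pad [0.5273 0.1459] along -0.0212 lat 0.0009
FLs [0.4923 0.2398] along -0.0176 lat 0.1011
```

View pics/w6z.png

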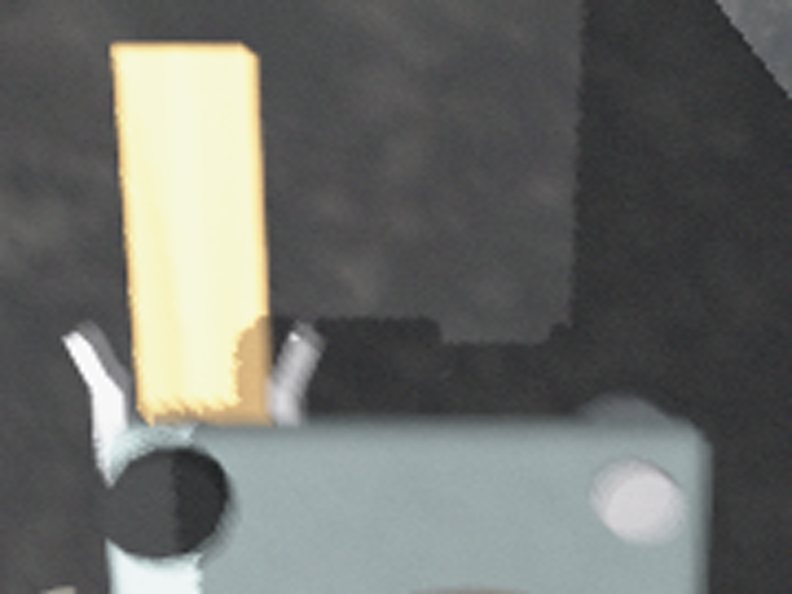

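```bash
python3 -m creep '[[[2,4.5,0,0,0,0,1],[4,9,0,0,0,0,1],[6,13.5,0,0,0,0,1],[8,18,0,0,0,0,1],[9,21,0,0,0,0,1]]]'; python3 -m creep '[[[0,0,-2,0,0,0,0],[0,0,-2,0,0,0,0]]]'
python3 - <<'E'
from h import *
import pickle
st=arm.observe();T=T_of("wrist",st); im=arm.get_image("wrist")[:,:,::-1]; cv2.imwrite('pics/w7.png',im); pickle.dump(T,open('w7.pkl','wb'))
print(st["position"],st["ee_rot"],st["width"])
E
```

```text
clock: 10.0
position: [0.5574, 0.413, 0.2252]
ee_rot: [-0.614, 3.081, 0.001]
force: [-0.5, 0.3, -0.0]
width: 1.0
clock: 10.2
position: [0.5556, 0.4096, 0.2026]
ee_rot: [0.612, -3.077, 0.004]
force: [-1.1, -1.2, -0.8]
width: 0.877
[0.5556339  0.40962617 0.20264782] [ 0.61227412 -3.07737351  0.00351195] 0.8766876614267165
```

View pics/w7.png

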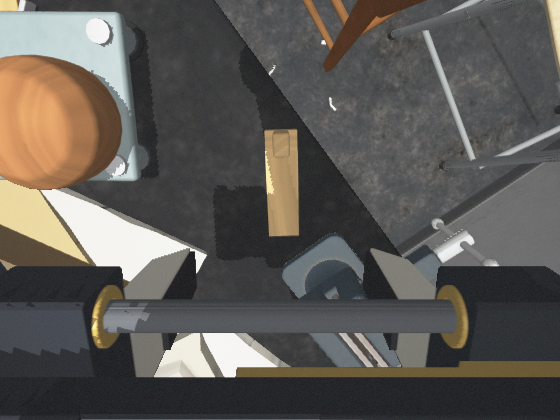

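Run:
```python
from h import *
import pickle
T=pickle.load(open('w7.pkl','rb'))
cv2.imwrite('pics/w7z.png',cv2.resize(cv2.imread('pics/w7.png')[120:245,245:325],None,fx=4.8,fy=4.8,interpolation=cv2.INTER_CUBIC))
```

```text
(no output)
```

View pics/w7z.png

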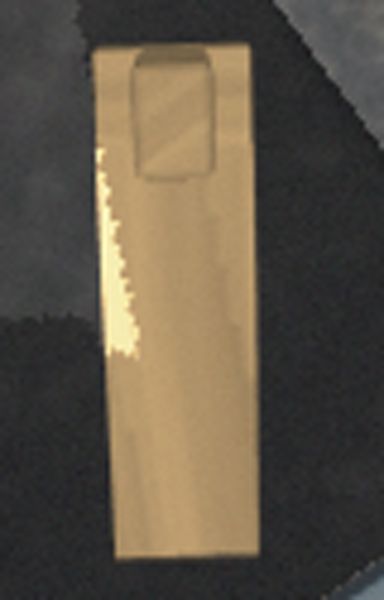

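Run:
```python
from h import *
import pickle
T=pickle.load(open('w7.pkl','rb')); st=arm.observe(); print(st["position"],st["width"])
f=lambda x,y,z:onz("wrist",245+x/4.8,120+y/4.8,z,T)
g=f(174,121,.042); tl=f(250,48,.01);tr=f(93,48,.01);pl=f(259,556,.002);pr=f(115,556,.002)
t=(tl+tr)/2;p=(pl+pr)/2;v=p-t
print("grip",g,"tail",t,"tip",p,np.linalg.norm(v[:2]),np.degrees(np.arctan2(v[1],v[0])),"center",(t+p)/2)
print("grip from tip", p[:2]-.095*v[:2]/np.linalg.norm(v[:2]))
R0=R.from_rotvec(st["ee_rot"]).as_matrix(); print("jaw yaw",np.degrees(np.arctan2(R0[1,1],R0[0,1]))-90, R0[:,2])
```

```text
[0.55628315 0.40880327 0.20414973] 0.829432961251642
grip [0.51666209 0.39391197 0.042     ] tail [0.50781413 0.38984487 0.01      ] tip [0.60353875 0.43326468 0.002     ] 0.10511176235163427 24.39860701047481 center [0.55567644 0.41155477 0.006     ]
grip from tip [0.51702285 0.39402186]
jaw yaw 22.427136311350537 [-0.00216707 -0.00240795 -0.99999475]
```

```bash
python3 -m creep '[[[-2,-0.8,-3,0,0,1,0],[-3.9,-1.5,-7,0,0,1.7,0],[-3.9,-1.5,-11,0,0,1.7,0],[-3.9,-1.5,-13,0,0,1.7,0],[-3.9,-1.5,-13,0,0,1.7,0]]]'
python3 - <<'E'
from cell import arm
s=arm.observe();print(s["position"],s["joints"])
E
```

```text
clock: 10.75
position: [0.5168, 0.3925, 0.0737]
ee_rot: [0.654, -3.069, 0.004]
force: [0.1, 0.2, 0.4]
width: 0.502
[0.51683903 0.39246738 0.07366303] [-0.83421776  0.64656674  0.15631204  1.68463718 -0.12755527  0.82485535
  1.36885438]
```

```bash
python3 -m creep '[[[0,0.1,-2,0,0,0,0],[0,0.1,-4.2,0,0,0,0],[0,0.1,-4.2,0,0,0,-0.4],[0,0.1,-4.2,0,0,0,-0.9],[0,0.1,-4.2,0,0,0,-0.9]]]' 20; python3 -m creep '[[[0,0,0,0,0,0,-0.9],[0,0,0,0,0,0,-0.9],[0,0,0,0,0,0,-0.9]]]'
```

```text
clock: 11.25
position: [0.5192, 0.3962, 0.0355]
ee_rot: [-0.655, 3.07, 0.002]
force: [0.4, 0.0, -1.0]
width: 0.288
clock: 11.55
position: [0.5186, 0.3961, 0.0346]
ee_rot: [-0.656, 3.071, 0.001]
force: [-0.5, -1.7, 7.1]
width: 0.148
```

```bash
python3 - <<'E'
from h import *
def tri(a,b):
    o1,d1=ray("top",*a);o2,d2=ray("scene",*b);d1/=np.linalg.norm(d1);d2/=np.linalg.norm(d2)
    A=np.c_[d1,-d2];t=np.linalg.lstsq(A,o2-o1,rcond=None)[0];p,q=o1+d1*t[0],o2+d2*t[1];print(((p+q)/2).round(3),np.linalg.norm(p-q).round(3))
tri((193,310),(100,145))
tri((193,310),(103,160))
tri((257,113),(305,118))
E
python3 -m creep '[[[0,0,3,0,0,0,-0.9],[0,0,7,0,0,0,-0.9],[0,0,11,0,0,0,-0.9],[0,0,15.5,0,0,-1.6,-0.9]]]'
```

```text
[0.35  0.316 0.19 ] 0.092
[0.349 0.322 0.155] 0.089
[0.744 0.204 0.161] 0.034
clock: 11.95
position: [0.5175, 0.3952, 0.1895]
ee_rot: [0.613, -3.08, 0.001]
force: [0.3, 1.0, -2.1]
width: 0.149
```

```bash
python3 -m creep '[[[0,-4.5,0,0,0,0,-0.9],[-0.3,-9,0,0,0,0,-0.9],[-1,-13.5,0,0,0,0,-0.9],[-2,-18,0,0,0,0,-0.9],[-4,-22,0,0,0,0,-0.9]]]'; python3 -m creep '[[[-3,-3.5,0,0,0,0,-0.9],[-6.4,-7.7,0,0,0,0,-0.9],[-6.4,-7.7,-4,0,0,0,-0.9],[-6.4,-7.7,-8,0,0,0,-0.9],[-6.4,-7.7,-8,0,0,0,-0.9]]]';  python3 -m creep '[[[0,0,0,0,0,0,-0.9]]]'
python3 - <<'E'
from h import *
import pickle
st=arm.observe();T=T_of("wrist",st); im=arm.get_image("wrist")[:,:,::-1]; cv2.imwrite('pics/w8.png',im); pickle.dump(T,open('w8.pkl','wb'))
print(st["position"],st["ee_rot"],st["width"])
im=arm.get_image("top")[:,:,::-1];cv2.imwrite('pics/t8f.png',im);cv2.imwrite('pics/t8.png',cv2.resize(im[220:290,260:330],None,fx=8.5,fy=8.5,interpolation=cv2.INTER_CUBIC))
E
```

```text
clock: 12.45
position: [0.4784, 0.1731, 0.1887]
ee_rot: [-0.61, 3.08, -0.001]
force: [-0.4, -0.9, 0.2]
width: 0.151
clock: 12.95
position: [0.4113, 0.0976, 0.1057]
ee_rot: [0.611, -3.075, 0.002]
force: [-0.2, -0.0, 0.1]
width: 0.151
clock: 13.05
position: [0.414, 0.0986, 0.1087]
ee_rot: [0.613, -3.08, 0.001]
force: [1.0, 0.4, 0.3]
width: 0.154
[0.41395109 0.09861749 0.10874965] [ 6.13041746e-01 -3.07971063e+00  5.12932105e-04] 0.15379635621073592
```

View pics/w8.png

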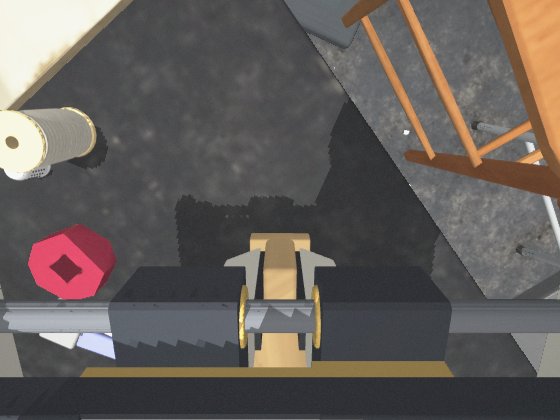

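View pics/t8.png

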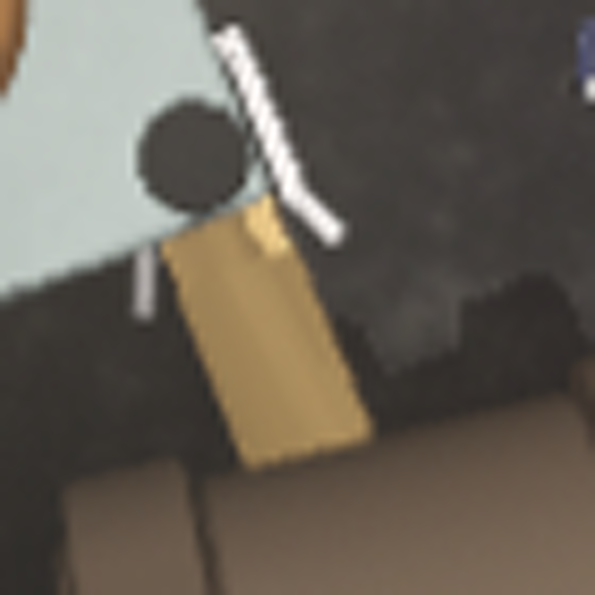

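```bash
python3 -m creep '[[[0,0,-3,0,0,0,-0.9],[0,0,-5.5,0,0,0,-0.9],[0,0,-6,0,0,0,-0.9],[0,0,-6,0,0,0,-0.9]]]'
python3 - <<'E'
from h import *
import pickle
st=arm.observe();T=T_of("wrist",st)
print(st["position"],st["ee_rot"],st["width"])
im=arm.get_image("top")[:,:,::-1];cv2.imwrite('pics/t9.png',cv2.resize(im[220:280,260:330],None,fx=10,fy=10,interpolation=cv2.INTER_CUBIC))
E
```

```text
clock: 13.55
position: [0.4144, 0.0989, 0.0488]
ee_rot: [0.614, -3.081, -0.0]
force: [0.6, -0.5, -0.0]
width: 0.152
[0.41443565 0.09893146 0.04883264] [ 6.13814076e-01 -3.08096697e+00 -1.70976960e-04] 0.1524891151249807
```

View pics/t9.png

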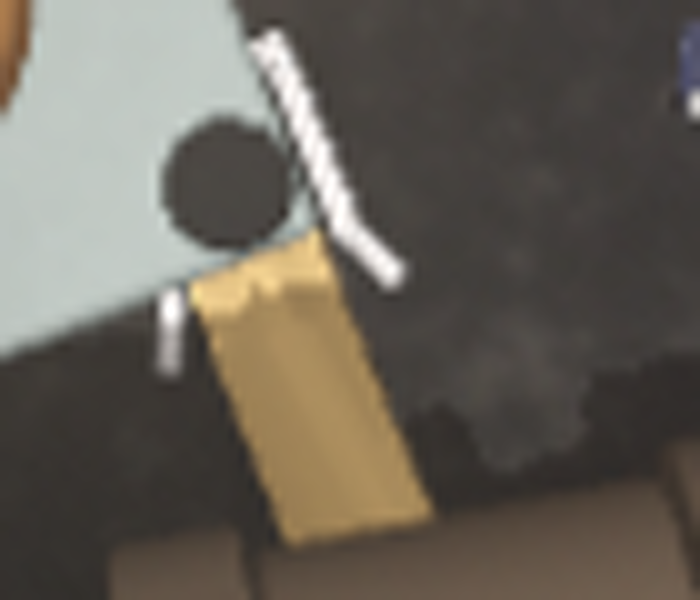

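Run:
```python
from h import *
h=np.array([.5473,.1532]);y=np.radians(22.5);d=np.array([np.cos(y),np.sin(y)]);n=np.array([-d[1],d[0]])
for l,x,yy,z in [("tL",207,320,.016),("tR",340,285,.016),("bL",288,545,.02),("bR",435,515,.02),("pL",190,290,.006),("pR",322,235,.006)]:
    p=onz("top",260+x/10,220+yy/10,z)[:2]; print(l,p.round(4),"along %.4f lat %.4f"%((p-h)@d,(p-h)@n))
```

```text
tL [0.5027 0.1493] along -0.0426 lat 0.0135
tR [0.5103 0.1215] along -0.0464 lat -0.0151
bL [0.4561 0.1321] along -0.0924 lat 0.0154
bR [0.4625 0.1015] along -0.0981 lat -0.0153
pL [0.5095 0.1532] along -0.0349 lat 0.0145
pR [0.5213 0.1253] along -0.0347 lat -0.0158
```

```bash
python3 -m creep '[[[0,0,-0.4,0,0,0,-0.9],[0,0,-0.65,0,0,0,-0.9],[0,0,-0.7,0,0,0,-0.9],[0,0,-0.7,0,0,0,-0.9]]]'
```

```text
clock: 14.0
position: [0.4141, 0.0987, 0.0414]
ee_rot: [-0.614, 3.081, 0.0]
force: [0.1, -0.6, -1.0]
width: 0.148
```

```bash
python3 -m creep '[[[0.46,0.19,0,0,0,0,-0.9],[0.92,0.38,0,0,0,0,-0.9],[1.38,0.57,0,0,0,0,-0.9],[1.84,0.76,0,0,0,0,-0.9],[1.84,0.76,0,0,0,0,-0.9]]]';python3 -m creep '[[[0.46,0.19,0,0,0,0,-0.9],[0.92,0.38,0,0,0,0,-0.9],[0.92,0.38,0,0,0,0,-0.9]]]'
python3 - <<'E'
from h import *
im=arm.get_image("top")[:,:,::-1];cv2.imwrite('pics/t10.png',cv2.resize(im[220:280,260:330],None,fx=10,fy=10,interpolation=cv2.INTER_CUBIC))
im=arm.get_image("scene")[:,:,::-1];cv2.imwrite('pics/s10.png',cv2.resize(im[170:290,180:330],None,fx=5,fy=5,interpolation=cv2.INTER_CUBIC))
E
```

```text
clock: 14.5
position: [0.4335, 0.1067, 0.0413]
ee_rot: [-0.614, 3.08, 0.0]
force: [0.2, -0.4, -0.6]
width: 0.151
clock: 14.8
position: [0.4426, 0.1105, 0.0413]
ee_rot: [-0.614, 3.08, 0.0]
force: [-0.0, 0.1, -0.2]
width: 0.155
```

View pics/t10.png

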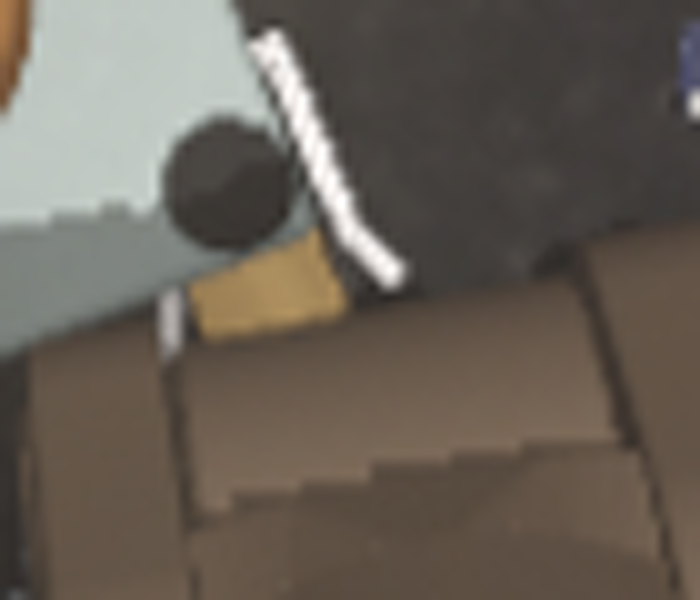

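View pics/s10.png

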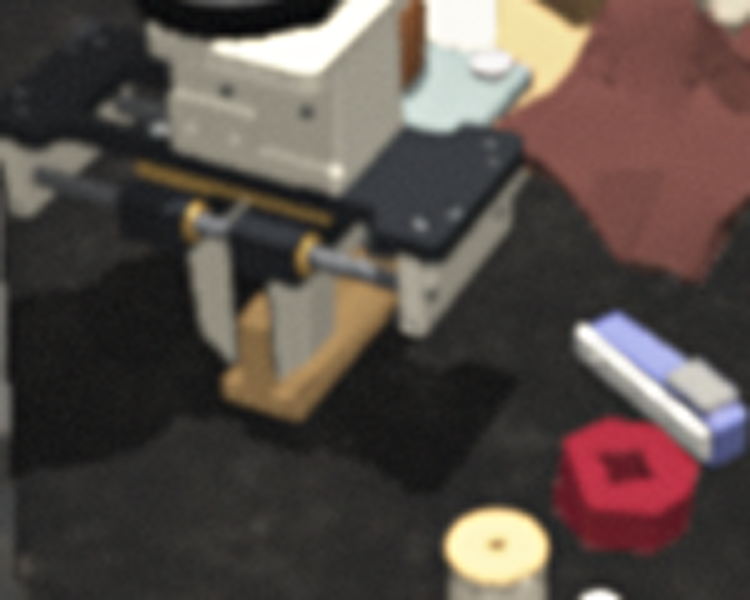

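```bash
python3 -m creep '[[[0,0,-0.05,0,0,0,-0.9],[0,0,-0.05,0,0,0,-0.9]]]'|grep -E "pos|forc"; python3 -m creep '[[[0.23,0.1,0,0,0,0,-0.9],[0.46,0.19,0,0,0,0,-0.9],[0.46,0.19,0,0,0,0,-0.9]]]'|grep -E "pos|forc"; python3 -m creep '[[[0.23,0.1,0,0,0,0,-0.9],[0.46,0.19,0,0,0,0,-0.9],[0.46,0.19,0,0,0,0,-0.9]]]'|grep -E "pos|forc"
```

```text
position: [0.4414, 0.11, 0.0407]
force: [-0.4, 0.5, -1.2]
position: [0.4468, 0.1122, 0.0408]
force: [-0.3, 0.0, -0.3]
position: [0.4513, 0.1141, 0.0408]
force: [0.6, 0.7, -0.6]
```

```bash
python3 -m creep '[[[0,0,-0.05,0,0,0,-0.9],[0,0,-0.05,0,0,0,-0.9]]]'|grep -E "pos|forc"; python3 -m creep '[[[0.18,0.08,0,0,0,0,-0.9],[0.37,0.15,0,0,0,0,-0.9],[0.37,0.15,0,0,0,0,-0.9]]]'|grep -E "pos|forc"
```

```text
position: [0.4511, 0.114, 0.0405]
force: [0.2, 0.0, 3.9]
position: [0.4513, 0.1141, 0.0403]
force: [-10.8, -4.2, 19.1]
```

```bash
python3 -m creep '[[[0.18,0.08,0,0,0,0,-0.9],[0.37,0.15,0,0,0,0,-0.9],[0.37,0.15,0,0,0,0,-0.9]]]'|grep -E "pos|forc"
```

```text
position: [0.4561, 0.1159, 0.0403]
force: [-5.7, -2.5, 7.4]
```

```bash
python3 -m creep '[[[0,0,0.04,0,0,0,-0.9],[0,0,0.04,0,0,0,-0.9]]]'|grep -E "pos|forc"; python3 -m creep '[[[0.14,0.06,0,0,0,0,-0.9],[0.28,0.12,0,0,0,0,-0.9],[0.28,0.12,0,0,0,0,-0.9]]]'|grep -E "pos|forc"
```

```text
position: [0.4584, 0.1169, 0.0407]
force: [0.8, 0.1, -0.8]
position: [0.4615, 0.1183, 0.0406]
force: [0.2, -0.1, -0.5]
```

```bash
for i in 1 2; do python3 -m creep '[[[0.14,0.06,0,0,0,0,-0.9],[0.28,0.12,0,0,0,0,-0.9],[0.28,0.12,0,0,0,0,-0.9]]]'|grep -E "pos|forc"; done
```

```text
position: [0.4641, 0.1194, 0.0406]
force: [0.1, 0.6, -1.3]
position: [0.4666, 0.1205, 0.0405]
force: [-0.3, 0.2, -2.8]
```

```bash
for i in 1 2; do python3 -m creep '[[[0.1,0.04,0,0,0,0,-0.9],[0.1,0.04,0,0,0,0,-0.9]]]'|grep -E "pos|forc"; done
```

```text
position: [0.4674, 0.1208, 0.0405]
force: [-1.5, -0.6, -1.9]
position: [0.4683, 0.1212, 0.0405]
force: [-1.9, 0.6, -3.5]
```

```bash
for i in 1 2; do python3 -m creep '[[[0.1,0.04,0,0,0,0,-0.9],[0.1,0.04,0,0,0,0,-0.9]]]'|grep -E "pos|forc"; done
```

```text
position: [0.4692, 0.1215, 0.0405]
force: [-2.3, -0.8, -3.9]
position: [0.4703, 0.122, 0.0405]
force: [-3.4, -1.3, -3.8]
```

```bash
for i in 1 2; do python3 -m creep '[[[0.1,0.04,0,0,0,0,-0.9],[0.1,0.04,0,0,0,0,-0.9]]]'|grep -E "pos|forc"; done
```

```text
position: [0.4708, 0.1222, 0.0404]
force: [-5.3, -2.2, -2.0]
position: [0.4711, 0.1223, 0.0404]
force: [-6.3, -2.5, 0.4]
```

```bash
python3 -m creep '[[[0,0,0,0,0,0,-0.6],[0,0,0,0,0,0,-0.3],[0,0,0,0,0,0,0],[0,0,0,0,0,0,0],[0,0,0,0,0,0,0]]]'; python3 -m creep '[[[0,0,4,0,0,0,0],[0,0,8,0,0,0,0],[-1,0,12,0,0,0,0],[-1,0,15,0,0,0,0],[-1,0,15,0,0,0,0]]]'
python3 - <<'E'
from h import *
import pickle
st=arm.observe();T=T_of("wrist",st); im=arm.get_image("wrist")[:,:,::-1]; cv2.imwrite('pics/w11.png',im); pickle.dump(T,open('w11.pkl','wb'))
print(st["position"],st["ee_rot"],st["width"])
im=arm.get_image("scene")[:,:,::-1];cv2.imwrite('pics/s11.png',cv2.resize(im[170:290,180:330],None,fx=5,fy=5,interpolation=cv2.INTER_CUBIC))
E
```

```text
clock: 19.3
position: [0.4731, 0.1231, 0.0408]
ee_rot: [-0.613, 3.08, 0.0]
force: [-0.2, 0.3, -0.1]
width: 0.477
clock: 19.8
position: [0.4648, 0.1236, 0.1946]
ee_rot: [-0.612, 3.074, 0.003]
force: [1.3, -0.1, -0.3]
width: 0.501
[0.46479106 0.12363396 0.19460323] [-6.12147747e-01  3.07402042e+00  2.86867806e-03] 0.5008920269309468
```

View pics/w11.png

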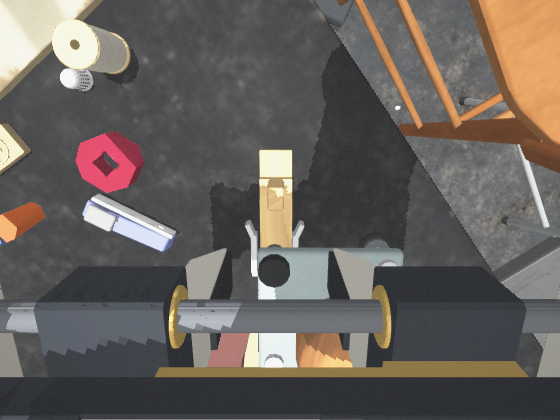

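View pics/s11.png

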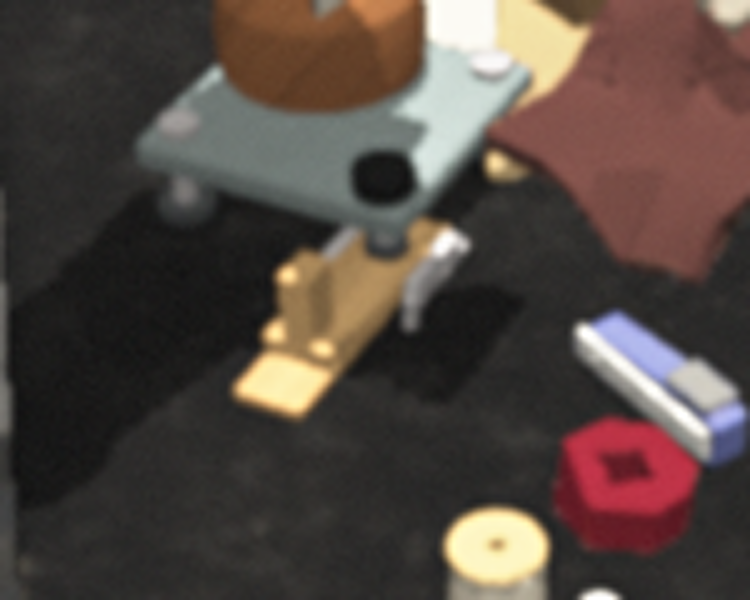

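```bash
python3 -m creep '[[[1,0.4,0,0,0,8,-1],[2.5,1,0,0,0,16,-1],[4,1.5,0,0,0,24,-1],[5.2,2,0,0,0,32,-1],[6.3,2.2,0,0,0,40,-1]]]' 10; python3 -m creep '[[[0,0,0,0,0,5,-1],[0,0,-4,0,0,5,-1],[0,0,-8,0,0,5,-1],[0,0,-9,0,0,5,-1],[0,0,-9,0,0,5,-1]]]'
python3 - <<'E'
from h import *
st=arm.observe()
print(st["position"],st["ee_rot"],st["width"],st["joints"].round(2)); M=R.from_rotvec(st["ee_rot"]).as_matrix();print(M[:,1])
im=arm.get_image("scene")[:,:,::-1];cv2.imwrite('pics/s12.png',cv2.resize(im[150:290,180:330],None,fx=4.2,fy=4.2,interpolation=cv2.INTER_CUBIC))
E
```

```text
clock: 20.4
position: [0.5254, 0.1452, 0.1886]
ee_rot: [1.637, -2.678, -0.001]
force: [-0.6, -0.5, 0.9]
width: 0.119
clock: 20.9
position: [0.524, 0.1442, 0.0985]
ee_rot: [1.743, -2.608, -0.002]
force: [-0.2, 0.3, 0.8]
width: 0.002
[0.52399882 0.14422582 0.0984554 ] [ 1.74280919e+00 -2.60756648e+00 -1.93573883e-03] 0.0020069102944983283 [-0.43  0.47  0.08  1.93 -0.05  0.74  2.44]
[-0.92396883  0.38244759  0.00393068]
```

View pics/s12.png

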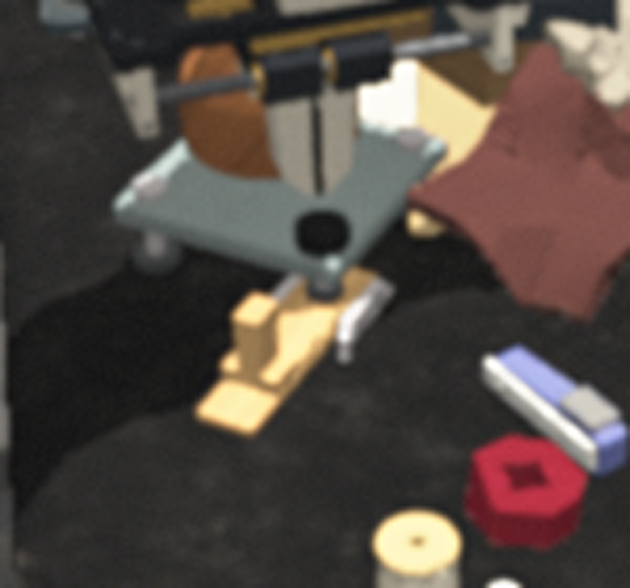

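```bash
python3 -m creep '[[[0.2,0.1,-1,0,0,0,-1],[0.2,0.1,-2,0,0,0,-1],[0.2,0.1,-2.4,0,0,0,-1],[0.2,0.1,-2.4,0,0,0,-1]]]'; for i in 1 2; do python3 -m creep '[[[0,0,-0.08,0,0,0,-1],[0,0,-0.15,0,0,0,-1]]]'|grep -E "pos|forc"; done
```

```text
clock: 21.35
position: [0.5273, 0.1458, 0.0762]
ee_rot: [1.745, -2.611, -0.0]
force: [-0.1, 0.5, -0.6]
width: 0.007
position: [0.5279, 0.1459, 0.0755]
force: [-0.0, -0.4, -1.0]
position: [0.5278, 0.1459, 0.0738]
force: [-0.3, 0.3, 0.5]
```

```bash
for i in 1 2 ; do python3 -m creep '[[[0,0,-0.1,0,0,0,-1],[0,0,-0.2,0,0,0,-1],[0,0,-0.2,0,0,0,-1]]]'|grep -E "pos|forc"; done
```

```text
position: [0.5277, 0.1459, 0.0717]
force: [-0.4, -0.2, 3.4]
position: [0.5278, 0.1459, 0.0699]
force: [-1.6, -0.7, 6.6]
```

```bash
python3 -m creep '[[[0,0,-0.1,0,0,0,-1],[0,0,-0.2,0,0,0,-1],[0,0,-0.25,0,0,0,-1],[0,0,-0.25,0,0,0,-1],[0,0,-0.25,0,0,0,-1]]]'|grep -E "pos|forc"; python3 -m creep '[[[0,0,0,0,0,0,-1],[0,0,0,0,0,0,-1],[0,0,0,0,0,0,-1],[0,0,0,0,0,0,-1]]]'|grep -E "pos|forc"
python3 - <<'E'
from h import *
im=arm.get_image("scene")[:,:,::-1];cv2.imwrite('pics/s13.png',cv2.resize(im[150:290,180:330],None,fx=4.2,fy=4.2,interpolation=cv2.INTER_CUBIC))
E
```

```text
position: [0.5278, 0.1459, 0.0678]
force: [-1.5, -0.5, 11.4]
position: [0.5278, 0.1459, 0.0678]
force: [-2.8, -0.6, 10.9]
```

View pics/s13.png

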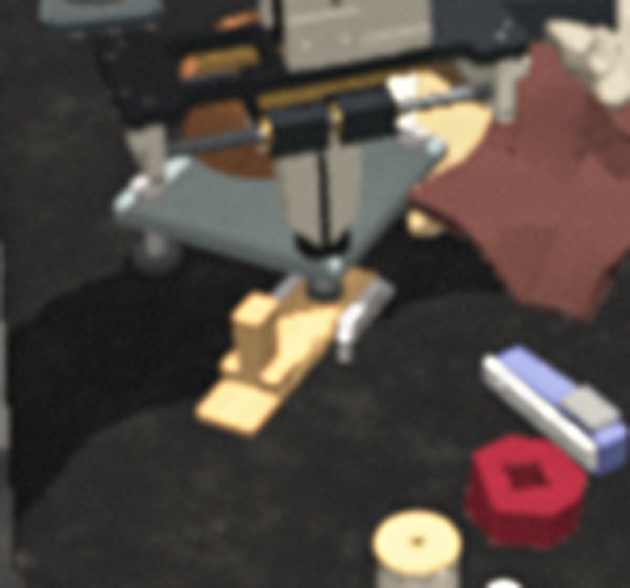

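The pad took 10.9 N at 5.2 mm deflection, which matches the pad's own compliance of 2 N/mm, so the foot gives nothing measurable. I'll lift off and do a final check.

```bash
python3 -m creep '[[[0,0,1,0,0,0,-1],[0,0,4,0,0,0,-1],[0,0,8,0,0,0,-1],[0,0,12,0,0,0,-1],[-2,0,15,0,0,0,-1]]]'; python3 -m creep '[[[-1,0,0,0,0,-8,-1],[-2,0,0,0,0,-16,-1],[-3,0,0,0,0,-24,-1],[-4,0,0,0,0,-32,-1],[-4,0,0,0,0,-40,-1]]]'; python3 -m creep '[[[0,0,0,0,0,-5,-1],[0,0,0,0,0,-5,-1],[0,0,0,0,0,-5,-1]]]'|grep pos
python3 - <<'E'
from h import *
import pickle
st=arm.observe();T=T_of("wrist",st); im=arm.get_image("wrist")[:,:,::-1]; cv2.imwrite('pics/w14.png',im); pickle.dump(T,open('w14.pkl','wb'))
print(st["position"],st["force"])
b=arm.get_image("scene")[:,:,::-1];cv2.imwrite('pics/s14.png',b);b=b[170:290,180:330];cv2.imwrite('pics/s14z.png',cv2.resize(b,None,fx=5,fy=5,interpolation=cv2.INTER_CUBIC))
E
```

```text
clock: 23.8
position: [0.5096, 0.1458, 0.2197]
ee_rot: [-1.743, 2.61, -0.002]
force: [0.1, 1.2, 0.5]
width: 0.006
clock: 24.3
position: [0.4662, 0.1458, 0.2172]
ee_rot: [0.739, -3.052, -0.0]
force: [0.3, -0.1, -0.4]
width: 0.005
position: [0.4675, 0.1459, 0.2171]
[0.46752377 0.1458962  0.217146  ] [-0.0401803  -0.42968118  0.50026925]
```

View pics/w14.png

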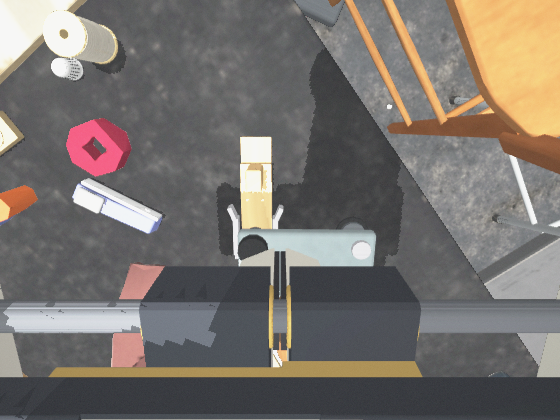

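View pics/s14z.png

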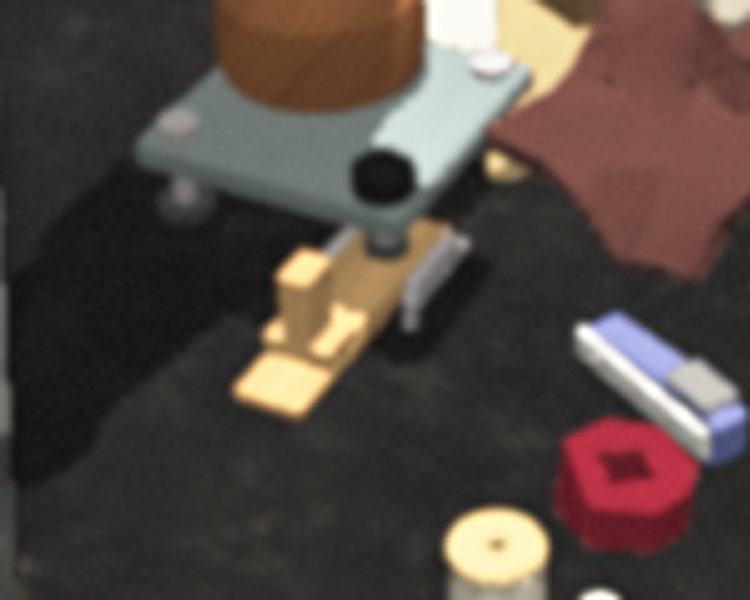

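Run:
```python
from h import *
import pickle
T=pickle.load(open('w14.pkl','rb'))
y=np.radians(22.5);d=np.array([np.cos(y),np.sin(y)]);n=np.array([-d[1],d[0]]);h=np.array([.5473,.1532])+.001*d
for l,u,v,z in [("packer rearL",271,137,.006),("rearR",240,137,.006),("wedge tailL",271,164,.016),("tailR",241,164,.016),("midL",273,195,.014),("midR",243,195,.014),("grip",254,172,.048),("FLs",361,250,.0445)]:
    p=onz("wrist",u,v,z,T)[:2];print(l,"along %.4f lat %.4f"%((p-h)@d,(p-h)@n))
```

```text
packer rearL along -0.1203 lat 0.0147
rearR along -0.1202 lat -0.0149
wedge tailL along -0.0961 lat 0.0149
tailR along -0.0959 lat -0.0136
midL along -0.0651 lat 0.0167
midR along -0.0650 lat -0.0127
grip along -0.0947 lat 0.0009
FLs along -0.0204 lat 0.0995
```

```bash
python3 -c "
from cell import arm
print(arm.sign_off())"
```

```text
the job is handed in; nothing more can be done
None
```

The job is handed in: both shims are in place under the short foot, and a firm press found no rock. The robot clock stood at about 25 s of the 72 s allowed.

- **Flat shim:** I slid it along the guide until it met the stop at about 7.5 N. The last wrist picture puts its middle about 60 mm in front of guide_home and centred to about 1 mm.
- **Tapered shim:** I slid it in on top, thin end first, until it stalled at about 7 N, then let go. One push on the way stuck and slipped, with about 11 N sideways and 19 N up on the tool. I put that down to pressing too hard on the flat shim and eased off. Its thin end is roughly 40 mm past the foot's front edge, worked out from the visible tail because the tip is hidden. It sits within about 2 mm of the centre line.
- **Press check:** I pressed the rubber pad with 10.9 N for about 0.6 s. The pad went down about 5.2 mm, which the pad's own give (1 mm per 2 N) accounts for, so the stand itself did not move measurably. I did not read the rock angle directly.
- **Last pictures:** after lifting off, the stand looks level and the shims have not shifted. The bystanders in view are where they were, but I did not measure them. The different views disagreed by about 2 mm, within the camera calibration.

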